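# Push the stray picking bins home

## Robot

A 6-joint arm with a two-finger parallel gripper is mounted at the origin on the work surface. World frame = base frame: x ahead of the robot, y to its left, z up, the work surface at z = 0. Lengths are in m, angles in degrees, forces in N, time in s.
With the tool pointing down it reaches from about 0.4 to 0.825 m from the base axis. Payload 7 kg.
Tool frame: the origin (TCP) lies at the very end of the fingers, on their centre line; the grasp point (between the pads) lies 19 mm behind it (r.grasp_offset is the z of the grasp point in the tool frame, in m); z points along the fingers, y is the direction in which the jaws open and shut (so a half turn about z gives the same grasp; the last joint's range is limited). The gripper opens to 88 mm and grips with 3 to 60 N. Pads are 19 mm wide; open, the fingers measure 130 mm over their backs; the gripper's body (78 mm by 193 mm) begins 47 mm behind the grasp point.
Start: joints at [-58.207, 20.546, 0.682, 0, -70.136, -16.507], TCP at [0.178, -0.651, 0.196] pointing down, gripper open.
Joint ranges: [-176.03, 176.03], [-82.01, 121.73], [-58.28, 71.71], [-173.87, 95.51], [-174.79, -0.11], [-173.66, 173.66]. Speed limits (degrees/s): [136.94, 136.94, 172.46, 180, 180, 180].

## Interface

Orientations are given as [roll, pitch, yaw] about the fixed x, y, z axes, in that order (R = Rz(yaw) Ry(pitch) Rx(roll)).
In Python, from plant import r gives the robot as it stands.
- The arm moves only by the tool carry_out, never from a script. Its argument "plan" is a list of rows, each a list of 6 numbers: the shift along the world's x, y, z in m, then the turn, a rotation vector about the world's x, y, z in rad. In form: [[tx, ty, tz, wx, wy, wz], ...]. A call has 1 to 12 rows; each row shifts and turns the pose as measured when the row begins; what a row does not reach is not made up. A row lasts 1/12 s, in which the tool goes at most 41.7 mm and 7.16 degrees, less where a joint would pass 70% of its speed; a pose out of reach is approached as far as the arm can. A call with a gripper value outside its range is refused whole. "fingers" is the closure, from -1 (fully open) to 1 (shut), set as the call begins (left out, the last holds). The fingers move at their own pace and stop on an object; "force" is the grip in N (left out, the last holds). Time passes only in rows, so rows that do not move let the fingers close. It gives the time, the measured TCP pose, the force and the opening at its end, in the units of the state.
- r.get_state(): the state, without advancing time (a new reading comes with each control period).
- r.capture(name): name is "side" or "top"; returns the picture (400x640x3 uint8, red, green, blue); there is no depth.
- r.camera_model(name): a dict with "fov_y" (degrees; the focal length in pixels is half the picture's height over the tangent of half this angle, whatever the lens; pixels are square), "cx", "cy" (the principal point, pixels), "R" (3x3) and "t" (3): a world point X has camera coordinates R X + t. Camera axes: x right, y down, z forward; pixel columns grow to the right and rows downward; lengths in m; the calibration is good to about 2 mm. A picture is of the moment at which its call begins. camera_model takes no time and is no camera call.
- r.close_job(): hands the job in, once; it reports no verdict.
The state is a dict: "time_s": time; "joints": joint angles; "qd": joint speeds; "joint_torque": joint torques, N m; "tcp_pos": TCP position; "eef_rot": TCP orientation; "contact_force": force on the tool from outside, world axes, zero at the start; "moment": the same for the moment, N m; "gripper_width": finger opening in m.
Only numpy, scipy, OpenCV 4.12 (cv2) and the standard library are available. Lean on these libraries where they do the work, as an engineer would, in place of code of your own. Each camera call takes 0.05 s, during which the arm holds its last target.

## Task

Two of the four blue picking bins stand out of the row: push each one steadily along the bench, in its own lane, until its back is square and fully home against the red beam, in line with the other two. Only push them with the fingers: do not lift, tip or knock them, and leave the two bins that are already home, the small carton and the roll of tape where they are.

Things in the scene. Friction and masses are not known exactly. Their poses are not given: they have to be found in the camera images.
- beam: red steel beam fixed to the bench, the stop behind the row of bins, 520 mm long (y), 40 mm deep, 50 mm high, with a blue post 85 mm high at each end. Origin: on the bench at the middle of its front face (the face towards the bins and the robot); x points into the beam, y along it.
- bin_out_a: blue open-fronted plastic picking bin filled with small stock, 130 mm long (x), 88 mm wide (y); back and rear sides 65 mm high, front lip 38 mm high with a white label (a flat upright face to push on). Mass about 0.3 to 0.6 kg, loose, slides on the bench. Origin: centre of its underside. x points from its front to its back, y across, z up; the front face is 65 mm to -x of the origin. Starts standing out of the row by 45 to 85 mm and a little crooked.
- lane_out_a: lane marked on the bench for bin_out_a: dark flat strip 235 mm long, 125 mm wide, edged by two yellow lines, thinner than 1 mm and fixed. Origin: on the bench, on the lane's centre line, at the front face of the red beam. x points along the lane into the beam, y across it. That bin is home when its origin lies at about x = -65 mm, y = 0 here with the same yaw.
- bin_out_b: blue open-fronted plastic picking bin filled with small stock, 130 mm long (x), 88 mm wide (y); back and rear sides 65 mm high, front lip 38 mm high with a white label (a flat upright face to push on). Mass about 0.3 to 0.6 kg, loose, slides on the bench. Origin: centre of its underside. x points from its front to its back, y across, z up; the front face is 65 mm to -x of the origin. Starts standing out of the row by 45 to 85 mm and a little crooked.
- lane_out_b: lane marked on the bench for bin_out_b: dark flat strip 235 mm long, 125 mm wide, edged by two yellow lines, thinner than 1 mm and fixed. Origin: on the bench, on the lane's centre line, at the front face of the red beam. x points along the lane into the beam, y across it. That bin is home when its origin lies at about x = -65 mm, y = 0 here with the same yaw.
- bin_home_a: blue open-fronted plastic picking bin filled with small stock, 130 mm long (x), 88 mm wide (y); back and rear sides 65 mm high, front lip 38 mm high with a white label (a flat upright face to push on). Mass about 0.3 to 0.6 kg, loose, slides on the bench. Origin: centre of its underside. x points from its front to its back, y across, z up; the front face is 65 mm to -x of the origin. Already home against the beam; to be left alone.
- bin_home_b: blue open-fronted plastic picking bin filled with small stock, 130 mm long (x), 88 mm wide (y); back and rear sides 65 mm high, front lip 38 mm high with a white label (a flat upright face to push on). Mass about 0.3 to 0.6 kg, loose, slides on the bench. Origin: centre of its underside. x points from its front to its back, y across, z up; the front face is 65 mm to -x of the origin. Already home against the beam; to be left alone.
- carton: small brown carton with a pale tape stripe, 45 x 45 x 50 mm high, loose, standing in front of bin_home_a; to be left alone. Origin: centre of its underside.
- tape: orange roll of tape lying flat, 54 mm across, 24 mm high, loose, in front of bin_home_b; to be left alone. Origin: centre of its underside.

How it is judged (in metres and radians):
At the end, for the whole second after the job is handed in: Both stray bins stand flat and at rest in their own lanes with the back within about 6 mm of the beam, square to it within 0.05 rad and within 20 mm of the lane's centre line; the other two bins have moved less than 15 mm, the carton and the tape less than 25 mm (x of bin_out_a in the frame of lane_out_a above -0.071 m and y of bin_out_a in the frame of lane_out_a between -0.02 and 0.02 m and angle between the x axis of bin_out_a and the x axis of lane_out_a, either way round below 0.05 rad and height (world z) of each of bin_out_a, bin_out_b below 0.005 m and angle between each of bin_out_a, bin_out_b's own z axis and vertical below 0.04 rad and linear speed of each of bin_out_a, bin_out_b below 0.01 m/s and x of bin_out_b in the frame of lane_out_b above -0.071 m and y of bin_out_b in the frame of lane_out_b between -0.02 and 0.02 m and angle between the x axis of bin_out_b and the x axis of lane_out_b, either way round below 0.05 rad and distance of each of bin_home_a, bin_home_b from where it was at the start of the episode below 0.015 m and distance of each of carton, tape from where it was at the start of the episode below 0.025 m); the robot touches nothing.
It fails at once if a bin is lifted more than 12 mm or tipped more than 0.2 rad (height (world z) of any of bin_out_a, bin_out_b, bin_home_a, bin_home_b above 0.012 m or angle between any of bin_out_a, bin_out_b, bin_home_a, bin_home_b's own z axis and vertical above 0.2 rad).
It fails at once if a bin is knocked (faster than 0.6 m/s) (linear speed of any of bin_out_a, bin_out_b, bin_home_a, bin_home_b above 0.6 m/s).
It fails at once if a bin that was already home is moved 15 mm or more (distance of any of bin_home_a, bin_home_b from where it was at the start of the episode above 0.015 m).
It fails at once if the carton or the tape is moved 25 mm or more, or picked up (distance of any of carton, tape from where it was at the start of the episode above 0.025 m).
It also fails if it takes over 45 s, if anything falls off the work surface, if the arm or the gripper's body presses on something with over 40 N, if the wrist force passes 120 N, or if a joint passes its speed limit or range.

## Working session

There is one attempt and no reset: what is moved stays moved. The work goes in short steps, Python scripts to look and compute and a tool call to move; the robot and the scene stay as the last step left them, time stands still between calls to the robot, and variables do not carry over. Pictures are saved under pics/ and viewed, and the job is handed in when it is done.

Besides the shell and the picture viewer there is one more tool, called as name(argument=value, ...), one argument or row to a line, values as JSON. carry_out: Moves the arm, as the interface text tells. Its arguments: {"type":"object","properties":{"plan":{"type":"array"},"fingers":{"type":"number"},"force":{"type":"number"}},"required":["plan"]}

```bash
ls; mkdir -p pics; python3 - <<'E'
from plant import r
import cv2
for n in("side","top"):
    im=r.capture(n); cv2.imwrite(f"pics/{n}0.png",im[:,:,::-1]); print(n,r.camera_model(n))
print(r.get_state())
E
```

```text
pics
side {'fov_y': 48.508922205645135, 'cx': 327.7275056714714, 'cy': 197.66003056659778, 'R': array([[ 0.99419033, -0.10724162, -0.00920948],
       [-0.08649083, -0.74501948, -0.66141161],
       [ 0.06406961,  0.65836556, -0.74996658]]), 't': array([-0.63979904,  0.0999773 ,  0.6773609 ])}
top {'fov_y': 48.193927257278425, 'cx': 321.8663699067438, 'cy': 198.79912909568006, 'R': array([[ 3.60156267e-03, -9.99626114e-01, -2.71046142e-02],
       [-9.86476170e-01,  8.89986441e-04, -1.63902330e-01],
       [ 1.63865172e-01,  2.73283606e-02, -9.86104136e-01]]), 't': array([0.030849  , 0.6215687 , 0.77865643])}
{'time_s': 0.1, 'joints': array([-5.82071905e+01,  2.05891066e+01,  6.39480369e-01, -1.82029471e-02,
       -7.01353236e+01, -1.65088330e+01]), 'qd': array([-0.09700264, -0.09968131,  0.10195253,  0.10815669, -0.07711984,
       -0.02672726]), 'joint_torque': array([-1.42232984e-03, -5.84163952e+01,  2.93753654e+01,  7.01563954e+00,
        1.02106258e-02, -5.25510745e-05]), 'tcp_pos': array([ 0.17780311, -0.65066697,  0.19549837]), 'eef_rot': array([ 1.79913689e+02, -7.73460557e-03, -1.64722216e+02]), 'contact_force': array([ 0.28104122,  0.47954332, -0.06616793]), 'moment': array([-0.02244719,  0.02183266, -0.00896962]), 'gripper_width': 0.0875675639163154}
```

View pics/side0.png

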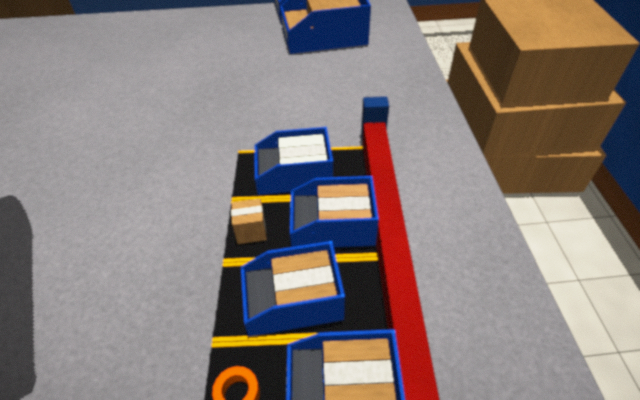

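View pics/top0.png

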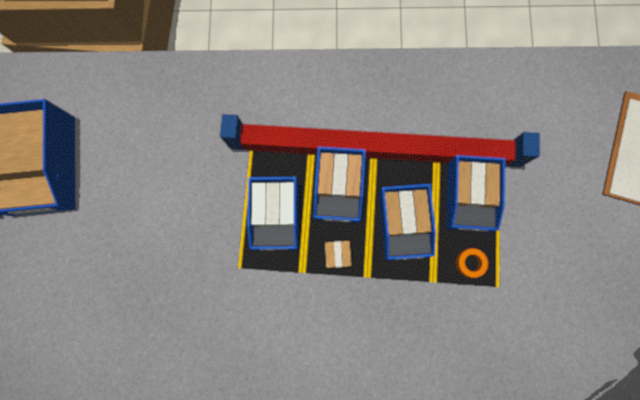

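The side view shows four lanes. In the top view, the stray bins are at about (273,212) in the left lane and (408,222) in the third. Home bins are at (340,185) and (478,193), the carton at (338,254) and the tape at (473,263). Next I'll measure them.

```bash
cat > h.py <<'E'
import numpy as np,cv2
from plant import r
def ray(n,px,z):
    m=r.camera_model(n);f=200/np.tan(np.radians(m['fov_y'])/2)
    px=np.atleast_2d(px).astype(float)
    d=np.c_[(px[:,0]-m['cx'])/f,(px[:,1]-m['cy'])/f,np.ones(len(px))]@m['R']
    c=-m['R'].T@m['t']
    return (c+d*((z-c[2])/d[:,2])[:,None])[:,:2]
def proj(n,X):
    m=r.camera_model(n);f=200/np.tan(np.radians(m['fov_y'])/2)
    p=np.atleast_2d(X)@m['R'].T+m['t'];return p[:,:2]/p[:,2:]*f+[m['cx'],m['cy']]
def line(P):
    c=P.mean(0);v=np.linalg.svd(P-c)[2][0];return c,v*np.sign(v[np.argmax(abs(v))]),(np.abs((P-c)@[-v[1],v[0]])).mean()
def masks(im):
    h=cv2.cvtColor(im,cv2.COLOR_RGB2HSV)
    return dict(yellow=cv2.inRange(h,(22,150,120),(32,255,255)),blue=cv2.inRange(h,(100,150,50),(125,255,255)),
      red=cv2.inRange(h,(0,180,80),(6,255,255))|cv2.inRange(h,(174,180,80),(180,255,255)),
      orange=cv2.inRange(h,(7,190,150),(18,255,255)))
E
cat > meas.py <<'E'
from h import *
import sys
tag=sys.argv[1]
im=r.capture("top");cv2.imwrite(f"pics/top_{tag}.png",cv2.resize(im[110:300,220:560,::-1],None,fx=2.35,fy=2.35,interpolation=2))
M=masks(im)
# beam front bottom edge & top edge: lower edge of red
pts=[]
for u in list(range(250,500,3)):
    v=np.where(M['red'][:,u]>0)[0]
    if len(v): pts.append((u,v.min(),v.max()))
pts=np.array(pts,float)
B=ray("top",pts[:,[0,1]]-[0,.5],.05);c,v,e=line(B);print("beam back top edge c",c.round(4),"yaw of normal",np.degrees(np.arctan2(v[1],v[0])).round(2)%180-90,e.round(4))
n=M['yellow'];k,l,s,ce=cv2.connectedComponentsWithStats(n)
for i in range(1,k):
    if s[i][4]<40: continue
    q=np.argwhere(l==i)[:,::-1];P=ray("top",q,0);c,v,e=line(P);print("yel",s[i],c.round(4),np.degrees(np.arctan2(v[1],v[0])).round(2),"xr",P[:,0].min().round(4),P[:,0].max().round(4))
cs,_=cv2.findContours(M['blue'],cv2.RETR_EXTERNAL,cv2.CHAIN_APPROX_NONE)
for q in cs:
    a=cv2.contourArea(q)
    if a<1500: continue
    (x,y),(w,h),an=cv2.minAreaRect(q);ap=cv2.approxPolyDP(cv2.convexHull(q),4,True)[:,0]
    print("bin",round(x,1),round(y,1),round(w,1),round(h,1),round(an,1),ap.tolist())
for nm in("orange",):
    print(nm,np.argwhere(M[nm]>0)[:,::-1].mean(0))
E
python3 meas.py a
```

```text
beam back top edge c [ 0.7495 -0.0671] yaw of normal -3.8400000000000034 0.0005
yel [247 150   6  28  88] [0.702  0.1784] -4.46 xr 0.6744 0.7302
yel [298 154  17 119 910] [0.6014 0.0639] -3.9 xr 0.4873 0.7214
yel [363 158  14 120 916] [ 0.5934 -0.0611] -3.84 xr 0.4784 0.7127
yel [429 162  11 120 652] [ 0.5917 -0.1876] -3.7 xr 0.4713 0.7041
yel [238 185   9  83 246] [0.5654 0.188 ] -3.18 xr 0.4965 0.6581
yel [496 231   4  56 172] [ 0.5158 -0.3024] -3.78 xr 0.4625 0.5668
bin 407.2 221.4 74.3 52.2 85.5 [[430, 183], [433, 254], [387, 260], [381, 188]]
bin 272.5 212.5 73.0 51.0 90.0 [[296, 177], [298, 248], [250, 249], [250, 178]]
bin 475.0 193.5 57.3 73.7 2.5 [[457, 156], [504, 160], [503, 208], [493, 231], [447, 228], [448, 164]]
bin 339.0 184.7 49.9 72.7 3.7 [[319, 148], [364, 151], [360, 221], [313, 217]]
bin 37.0 157.5 115.0 74.0 90.0 [[45, 100], [73, 118], [74, 208], [0, 215], [0, 104]]
orange [472.96717724 262.61050328]
```

View pics/top_a.png

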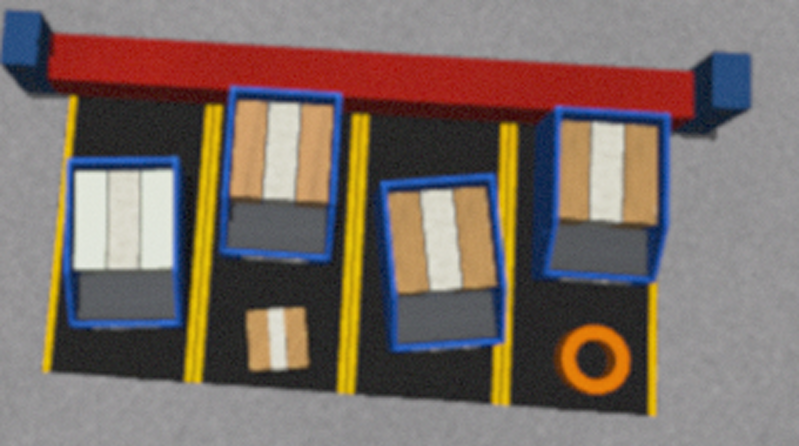

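```bash
cat > pose.py <<'E'
from h import *
YAW=np.radians(-3.84);d=np.array([np.cos(YAW),np.sin(YAW)]);n=np.array([-d[1],d[0]])
def f(name,rear,front,lane):
    R=ray("top",np.array(rear)/2.35+[220,110],.065);F=ray("top",np.array(front)/2.35+[220,110],.038)
    mr,mf=R.mean(0),F.mean(0);v=mr-mf
    yaw1=np.degrees(np.arctan2(v[1],v[0]));w=R[0]-R[1];yaw2=np.degrees(np.arctan2(w[1],w[0]))-90;w=F[0]-F[1];yaw3=np.degrees(np.arctan2(w[1],w[0]))-90
    o=(mr+mf)/2
    print(name,"o",o.round(4),"len",np.hypot(*v).round(4),"w",np.hypot(*(R[0]-R[1])).round(4),np.hypot(*w).round(4),"yaw",yaw1.round(2),yaw2.round(2),yaw3.round(2),"lane x,y",(o@d-.7125).round(4),(o@n-lane).round(4),"front mid",mf.round(4))
E
python3 - <<'E'
from pose import *
f("b1",[(68,157),(180,156)],[(69,327),(182,327)],.167)
f("b3",[(381,180),(494,175)],[(394,351),(505,343)],-.0844)
f("h2",[(229,88),(343,93)],[(219,254),(330,262)],.0415)
f("h4",[(555,107),(670,113)],[(548,277),(655,283)],-.21)
print(ray("top",np.array([(247,310),(307,307),(310,370),(249,372)])/2.35+[220,110],.05).round(3), ray("top",[472.9,262.6],.024))
E
```

```text
b1 o [0.595  0.1221] len 0.132 w 0.0883 0.0897 yaw 0.16 0.39 0.12 lane x,y -0.127 -0.0053 front mid [0.529  0.1219]
b3 o [ 0.5789 -0.1276] len 0.1301 w 0.0876 0.0868 yaw 4.45 2.49 4.25 lane x,y -0.1264 -0.0042 front mid [ 0.514  -0.1327]
h2 o [ 6.49e-01 -5.00e-04] len 0.1304 w 0.0902 0.0886 yaw -4.04 -2.83 -4.13 lane x,y -0.0649 0.0014 front mid [0.584 0.004]
h4 o [ 0.632  -0.2567] len 0.1308 w 0.089 0.0834 yaw -3.06 -3.32 -3.2 lane x,y -0.0648 -0.0038 front mid [ 0.5666 -0.2532]
[[ 0.542  0.026]
 [ 0.544 -0.021]
 [ 0.496 -0.023]
 [ 0.494  0.024]] [[ 0.50567975 -0.24876623]]
```

Bins are measured: A (left lane) needs about 61 mm of push and −4° of turn, and B (third lane) about 61 mm and −8°. The lane yaw is −3.84°. I'll move to bin B first, with the fingers part closed so they make a two-point pusher.

carry_out(
  plan=[
    [0.018,0.035,0,0,0,-0.028],
    [0.018,0.035,0,0,0,-0.028],
    [0.018,0.035,0,0,0,-0.028],
    [0.018,0.035,0,0,0,-0.028],
    [0.018,0.035,0,0,0,-0.028],
    [0.018,0.035,0,0,0,-0.028],
    [0.018,0.035,0,0,0,-0.028],
    [0.018,0.035,0,0,0,-0.028],
    [0.018,0.035,0,0,0,-0.028],
    [0.018,0.035,0,0,0,-0.028],
    [0.018,0.035,0,0,0,-0.028],
    [0.018,0.035,0,0,0,-0.028],
  ],
  fingers=0.2,
  force=20,
)

```text
time_s: 1.15
tcp_pos: [0.3928, -0.216, 0.1895]
eef_rot: [179.5, -0.2, 174.5]
contact_force: [2.0, -0.3, 0.3]
gripper_width: 0.0351
```

carry_out(
  plan=[
    [0.02,0.03,0,0.003,0,0.01],
    [0.02,0.03,0,0.003,0,0.01],
    [0.015,0.02,0,0.003,0,0.01],
    [0,0,0,0,0,0],
    [0,0,0,0,0,0],
  ],
)

```text
time_s: 1.57
tcp_pos: [0.4517, -0.1246, 0.1902]
eef_rot: [178.9, -0.1, 176.6]
contact_force: [-0.4, 0.3, 0.1]
gripper_width: 0.0351
```

carry_out(
  plan=[
    [0,0,-0.035,-0.004,0,0],
    [0,0,-0.035,-0.004,0,0],
    [0,0,-0.035,-0.004,0,0],
    [0,0,-0.035,-0.004,0,0],
    [0,0,-0.02,-0.004,0,-0.008],
    [0,0,-0.01,0,0,0],
    [0,0,0,0,0,0],
    [0,0,0,0,0,0],
  ],
)

```text
time_s: 2.23
tcp_pos: [0.4488, -0.1295, 0.0159]
eef_rot: [-179.8, 0.3, 175.9]
contact_force: [0.7, -0.8, 0.3]
gripper_width: 0.0355
```

carry_out(
  plan=[
    [0.008,0.002,0,0,0,0],
    [0.008,0.002,0,0,0,0],
    [0.008,0.001,0,0,0,0],
    [0.006,0.001,0,0,0,0],
    [0.006,0,0,0,0,0],
    [0.006,0,0,0,0,0],
    [0.006,0,0,0,0,0],
    [0.006,0,0,0,0,0],
    [0.006,0,0,0,0,0],
    [0.006,0,0,0,0,0],
  ],
)

```text
time_s: 3.07
tcp_pos: [0.5255, -0.1235, 0.0214]
eef_rot: [-179.9, 0.8, 175.9]
contact_force: [0.0, 1.0, 1.1]
gripper_width: 0.0346
```

```bash
python3 meas.py b | grep bin
```

```text
bin 37.0 157.5 115.0 74.0 90.0 [[45, 100], [73, 118], [74, 208], [0, 215], [0, 104]]meas.py:24: RuntimeWarning: Mean of empty slice.
  print(nm,np.argwhere(M[nm]>0)[:,::-1].mean(0))
  ret = um.true_divide(
```

View pics/top_b.png

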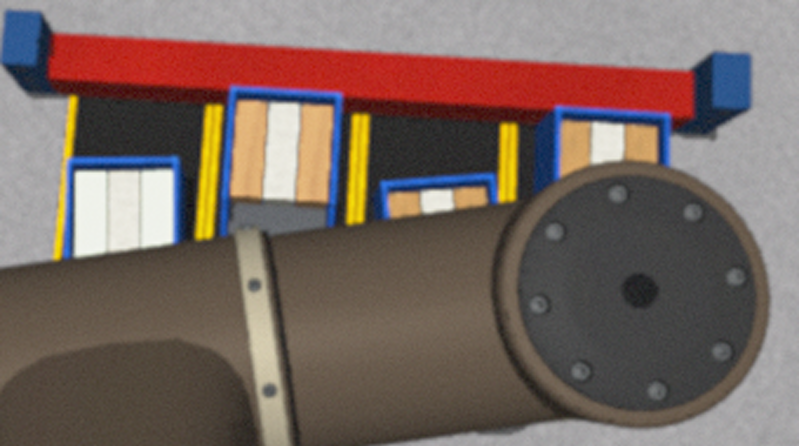

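The arm hides most of the scene from above. Bin B's rear edge still reads about (382,181) to (494,176), so it hasn't clearly moved. I'll check the side view.

```bash
python3 - <<'E'
from h import *
im=r.capture("side");s=r.get_state();print(s['tcp_pos'],s['eef_rot'],s['contact_force'])
p=proj("side",s['tcp_pos'])[0];print(p)
im=im.copy();cv2.circle(im,tuple(int(a) for a in p),2,(0,255,0),-1)
cv2.imwrite("pics/side_b.png",cv2.resize(im[120:400,190:450,::-1],None,fx=2.1,fy=2.1,interpolation=2))
E
```

```text
[ 0.52592755 -0.12347035  0.02132434] [-179.90841276    0.82333675  175.88819761] [-0.34380883 -0.19383118 -0.82913355]
[252.5984526  293.39407649]
```

View pics/side_b.png

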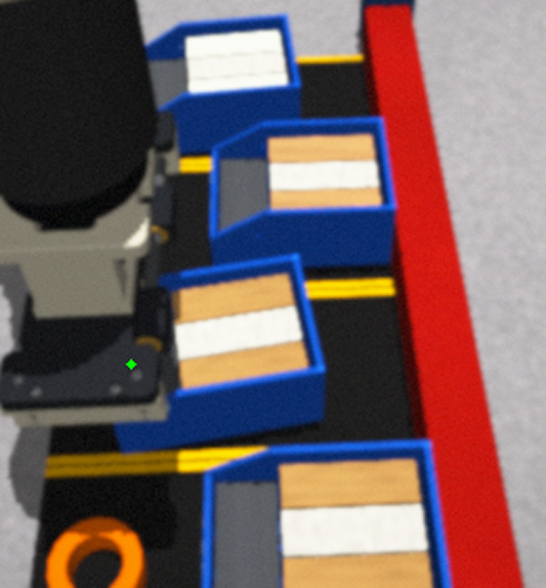

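```bash
python3 - <<'E'
from h import *
z=lambda x,y:[190+x/2.1,120+y/2.1]
print("bin corner z0",ray("side",z(122,450),0))
print("rear near bottom corner (322,402)",ray("side",z(323,400),0),"top",ray("side",z(325,370),.065))
print("rear far top",ray("side",z(299,257),.065))
print("body corner",ray("side",z(167,415),.087),ray("side",z(165,375),.087))
s=r.get_state();from scipy.spatial.transform import Rotation as R
Rm=R.from_euler('xyz',s['eef_rot'],degrees=True).as_matrix()
for c in [(.039,.097,-.066),(-.039,.097,-.066),(.039,-.097,-.066),(-.039,-.097,-.066),(-.01,.04,0),(-.01,-.04,0)]:
    X=s['tcp_pos']+Rm@np.array(c);q=proj("side",X)[0];print(X.round(3),(q-[190,120])*2.1)
E
```

```text
bin corner z0 [[ 0.51721746 -0.17246968]]
rear near bottom corner (322,402) [[ 0.64965715 -0.15229314]] top [[ 0.64790152 -0.16585102]]
rear far top [[ 0.64186203 -0.08135095]]
body corner [[ 0.55480905 -0.1956552 ]] [[ 0.55418426 -0.17069994]]
[ 0.493 -0.024  0.087] [ 69.87488592 189.41539278]
[ 0.571 -0.029  0.088] [185.55723813 184.4993852 ]
[ 0.479 -0.217  0.087] [ 26.37098987 466.89534383]
[ 0.557 -0.223  0.088] [171.80962536 460.46044217]
[ 0.539 -0.084  0.021] [150.46913921 311.60223839]
[ 0.533 -0.164  0.022] [142.4739309 420.0076166]
```

```bash
python3 - <<'E'
from h import *
a=cv2.imread("pics/top_a.png");b=cv2.imread("pics/top_b.png")
cv2.imwrite("pics/cmp.png",np.vstack([a[150:240,340:540],b[150:240,340:540]]).repeat(3,0).repeat(3,1))
s=cv2.imread("pics/side0.png");t=r.capture("side")[:,:,::-1]
cv2.imwrite("pics/cmps.png",np.hstack([s[220:350,220:360],t[220:350,220:360]]).repeat(2,0).repeat(2,1))
d=cv2.absdiff(s,np.ascontiguousarray(t)).max(2);print(d[235:330,300:350].mean(),d[330:400,300:400].mean(), d[180:240,330:380].mean())
cv2.imwrite("pics/zoomside.png",cv2.resize(t[240:340,180:300],None,fx=5,fy=5,interpolation=cv2.INTER_CUBIC))
E
```

```text
16.457473684210527 19.217 18.705
```

View pics/cmps.png

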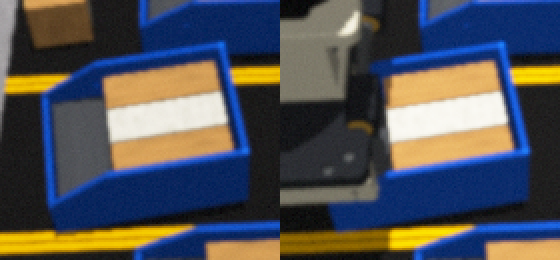

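View pics/zoomside.png

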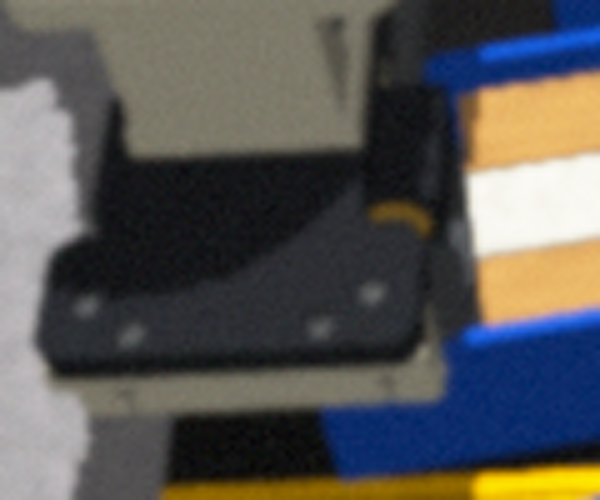

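The bin hasn't moved even though the reported TCP is past its front lip, and the force is zero. I won't trust that. I'll back off, open the fingers so they show under the body, and check their real height.

carry_out(
  plan=[
    [-0.015,0.001,0,0,0,0],
    [-0.02,0.001,0,0,0,0],
    [-0.02,0.001,0,0,0,0],
    [-0.015,0.001,0,0,0,0],
    [0,0,0,0,0,0],
    [0,0,0,0,0,0],
  ],
  fingers=-1,
)

```text
time_s: 3.72
tcp_pos: [0.4497, -0.1198, 0.02]
eef_rot: [-179.9, 0.6, 175.8]
contact_force: [1.0, -0.2, -0.3]
gripper_width: 0.0696
```

```bash
cat > sv.py <<'E'
from h import *
import sys
from scipy.spatial.transform import Rotation as R
im=r.capture("side").copy();s=r.get_state();print(s['tcp_pos'],s['eef_rot'],s['contact_force'],s['gripper_width'])
Rm=R.from_euler('xyz',s['eef_rot'],degrees=True).as_matrix();w=s['gripper_width']/2
x0,y0=int(sys.argv[2]),int(sys.argv[3])
out=cv2.resize(im[y0:y0+150,x0:x0+200,::-1],None,fx=4,fy=4,interpolation=cv2.INTER_CUBIC)
for c in [(-.0095,w,0),(.0095,w,0),(-.0095,w+.021,0),(.0095,w+.021,0),(-.0095,-w-.021,0)]:
    q=proj("side",s['tcp_pos']+Rm@np.array(c))[0];q=(q-[x0,y0])*4+2;cv2.circle(out,tuple(int(a) for a in q),3,(0,255,0),1)
cv2.imwrite(f"pics/side_{sys.argv[1]}.png",out)
E
python3 sv.py c 150 230
```

```text
[ 0.44955542 -0.1198219   0.01990211] [-179.90113527    0.59247571  175.78761821] [-1.22923571 -0.47076404 -0.10003942] 0.07372158554506926
```

View pics/side_c.png

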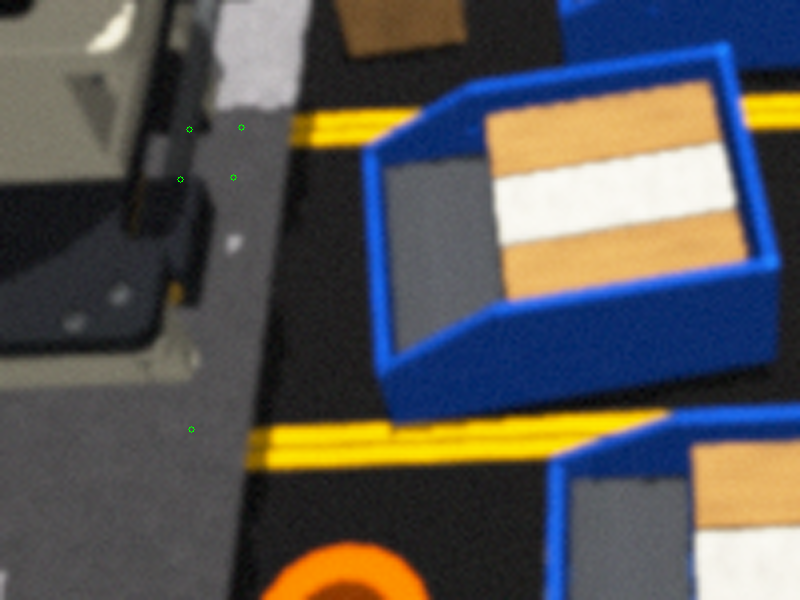

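In this view the drawn TCP and finger points (circles near (190–240,130–180) and (191,429)) fall on bare bench and not on any finger. The fingers may really be higher than reported. I'll do a gentle touch-down test on the bench.

carry_out(
  plan=[
    [0,0,-0.004,0,-0.003,0],
    [0,0,-0.004,0,-0.003,0],
    [0,0,-0.004,0,-0.003,0],
    [0,0,-0.003,0,0,0],
    [0,0,0,0,0,0],
  ],
)

```text
time_s: 4.18
tcp_pos: [0.4518, -0.1198, 0.0033]
eef_rot: [-179.9, 1.2, 175.8]
contact_force: [0.4, -0.5, 0.5]
gripper_width: 0.0873
```

```bash
python3 - <<'E'
from h import *
# where body corner / camera say
c=lambda x,y:[150+(x-2)/4,230+(y-2)/4]
print(r.get_state()['joints'].round(2), r.grasp_offset)
for zz in (.06,.09,.12,.15): print(zz,ray("side",c(190,380),zz).round(3), ray("side",c(205,300),zz).round(3))
E
python3 sv.py d 130 210
```

```text
[   9.71   13.5   -40.18    0.61  -35.14 -104.41] -0.0188
0.06 [[ 0.464 -0.181]] [[ 0.466 -0.154]]
0.09 [[ 0.472 -0.196]] [[ 0.474 -0.171]]
0.12 [[ 0.48  -0.212]] [[ 0.482 -0.188]]
0.15 [[ 0.488 -0.227]] [[ 0.49  -0.205]]
[ 0.45182847 -0.11980447  0.00349039] [-179.9457297     1.23287888  175.78738274] [-0.87203171  0.75333959 -0.38710827] 0.0875092858840783
```

View pics/side_d.png

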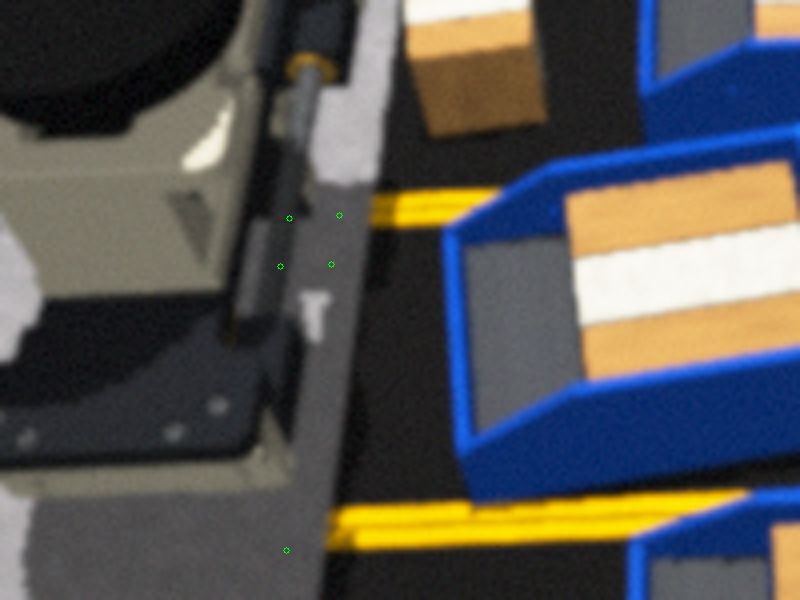

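carry_out(
  plan=[
    [0,0,-0.003,0,0.005,0],
    [0,0,-0.003,0,0.005,0],
    [0,0,-0.003,0,0.005,0],
    [0,0,0,0,0.005,0],
  ],
)

```text
time_s: 4.57
tcp_pos: [0.452, -0.1198, -0.0066]
eef_rot: [-179.8, -0.0, 175.8]
contact_force: [1.3, 0.5, -0.0]
gripper_width: 0.0877
```

Confirmed: the reported TCP is 6.6 mm below the bench and there's still no contact. I'll keep going down gently until I feel it.

carry_out(
  plan=[
    [0,0,-0.003,0,0,0],
    [0,0,-0.003,0,0,0],
    [0,0,-0.003,0,0,0],
  ],
)

```text
time_s: 4.82
tcp_pos: [0.453, -0.1198, -0.016]
eef_rot: [-179.8, -0.0, 175.8]
contact_force: [0.1, 0.1, 0.5]
gripper_width: 0.0876
```

carry_out(
  plan=[
    [0,0,-0.003,0,0,0],
    [0,0,-0.003,0,0,0],
  ],
)

```text
time_s: 4.98
tcp_pos: [0.4529, -0.1198, -0.0228]
eef_rot: [-179.8, -0.0, 175.8]
contact_force: [-0.7, -0.1, 0.5]
gripper_width: 0.0878
```

carry_out(
  plan=[
    [0,0,-0.003,0,0,0],
    [0,0,-0.003,0,0,0],
  ],
)

```text
time_s: 5.15
tcp_pos: [0.4527, -0.1198, -0.0294]
eef_rot: [-179.8, -0.0, 175.8]
contact_force: [-0.4, 0.2, -0.0]
gripper_width: 0.0874
```

```bash
python3 sv.py e 130 210; python3 meas.py e >/dev/null 2>&1
```

```text
[ 0.45264475 -0.11983171 -0.02976286] [-1.79842357e+02 -3.12557660e-02  1.75798956e+02] [-0.33821523 -0.2217383   1.28305116] 0.0876649395160085
```

View pics/side_e.png

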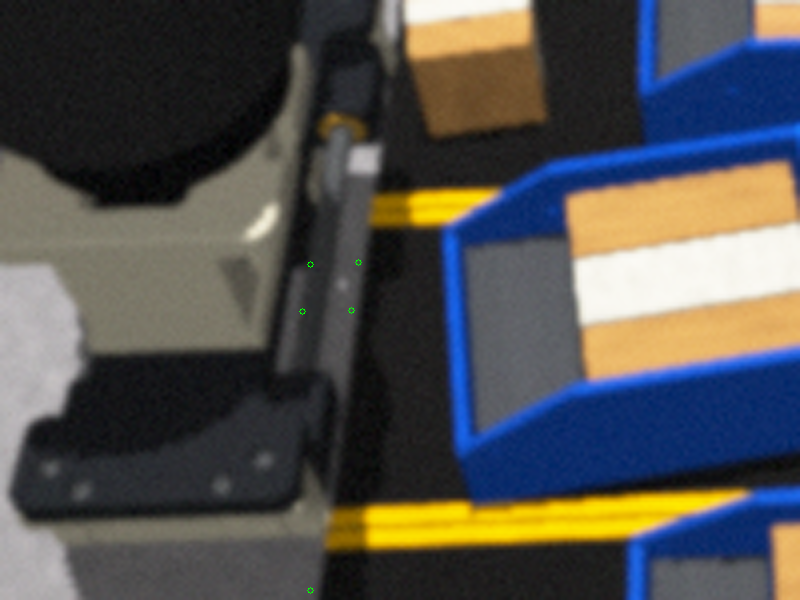

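View pics/top_e.png

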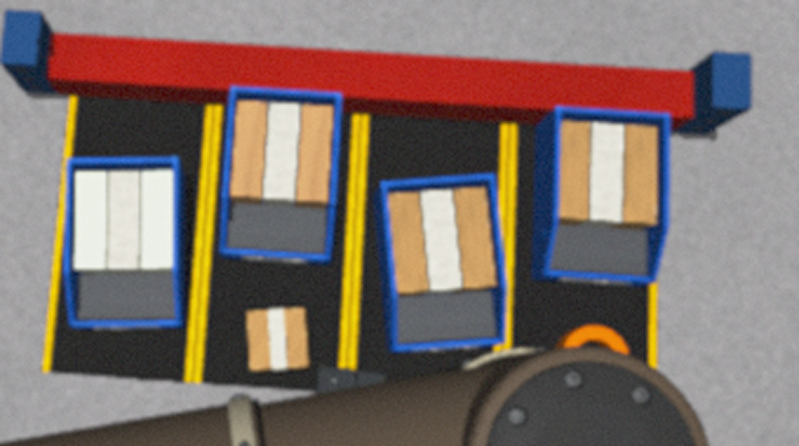

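```bash
python3 - <<'E'
from h import *
c=lambda x,y:[130+(x-2)/4,210+(y-2)/4]
for zz in (.03,.06,.09,.12): print(zz,ray("side",c(325,535),zz).round(3),"finger tip left end top cam",ray("top",[220+320/2.35,110+375/2.35],zz).round(3),"right x edge of far knuckle",ray("side",c(380,80),zz).round(3))
E
```

```text
0.03 [[ 0.475 -0.193]] finger tip left end top cam [[ 0.492 -0.032]] right x edge of far knuckle [[ 0.484 -0.014]]
0.06 [[ 0.482 -0.207]] finger tip left end top cam [[ 0.492 -0.03 ]] right x edge of far knuckle [[ 0.491 -0.038]]
0.09 [[ 0.489 -0.221]] finger tip left end top cam [[ 0.492 -0.029]] right x edge of far knuckle [[ 0.497 -0.061]]
0.12 [[ 0.496 -0.235]] finger tip left end top cam [[ 0.491 -0.027]] right x edge of far knuckle [[ 0.504 -0.085]]
```

The views put the body underside at z≈0.085, so the true TCP is about 20 mm up, which is an offset of about +0.05 m in reported z. I'll confirm it by touching the bench.

carry_out(
  plan=[
    [0,0,-0.003,0,0,0],
    [0,0,-0.003,0,0,0],
  ],
)

```text
time_s: 5.42
tcp_pos: [0.4531, -0.1199, -0.0303]
eef_rot: [-179.8, -0.0, 175.9]
contact_force: [-21.9, 9.6, 74.4]
gripper_width: 0.0874
```

carry_out(
  plan=[
    [0,0,-0.002,0,0,0],
    [0,0,-0.002,0,0,0],
  ],
)

```text
time_s: 5.58
tcp_pos: [0.4532, -0.1199, -0.03]
eef_rot: [-179.8, 0.1, 176.0]
contact_force: [-7.2, 1.2, 24.8]
gripper_width: 0.0875
```

carry_out(
  plan=[
    [0,0,-0.002,0,0,0],
    [0,0,-0.002,0,0,0],
  ],
)

```text
time_s: 5.75
tcp_pos: [0.4534, -0.1199, -0.0301]
eef_rot: [-179.8, 0.2, 176.2]
contact_force: [-9.8, 5.0, 33.6]
gripper_width: 0.0877
```

carry_out(
  plan=[
    [0,0,-0.002,0,0,0],
    [0,0,-0.001,0,0,0],
  ],
)

```text
time_s: 5.92
tcp_pos: [0.4534, -0.1199, -0.0298]
eef_rot: [-179.8, 0.3, 176.3]
contact_force: [-2.0, 0.5, 4.3]
gripper_width: 0.0874
```

Bench contact comes at a reported z of −0.030, so true z is reported z + 0.030. My first push went over the lip at about 51 mm without touching it. Now I'll lift to a true 17 mm, set the fingers and push.

carry_out(
  plan=[
    [0,0,0.007,0,0,0],
    [0,0,0.006,0,0,0],
    [0,0,0.004,0,0,0],
    [0,0,0,0,0,0],
    [0,0,0,0,0,0],
  ],
  fingers=0.2,
)

```text
time_s: 6.33
tcp_pos: [0.4541, -0.1198, -0.0101]
eef_rot: [-179.8, 0.5, 176.3]
contact_force: [-0.2, -0.6, 0.2]
gripper_width: 0.0598
```

carry_out(
  plan=[
    [0.008,-0.001,-0.001,0,-0.002,0],
    [0.008,-0.001,-0.001,0,-0.002,0],
    [0.008,-0.001,-0.001,0,-0.002,0],
    [0.006,0,-0.001,0,0,0],
    [0.005,0,-0.001,0,0,0],
    [0.005,0,-0.001,0,0,0],
    [0.005,0,-0.001,0,0,0],
  ],
)

```text
time_s: 6.92
tcp_pos: [0.5025, -0.1234, -0.0193]
eef_rot: [-179.8, 0.7, 176.2]
contact_force: [-3.2, 0.9, 2.8]
gripper_width: 0.035
```

carry_out(
  plan=[
    [0.005,0,-0.001,0,0,0],
    [0.005,0,-0.001,0,0,0],
    [0.005,0,-0.001,0,0,0],
  ],
)

```text
time_s: 7.17
tcp_pos: [0.5162, -0.1236, -0.0237]
eef_rot: [-179.8, 0.4, 176.2]
contact_force: [-2.5, 1.7, 1.6]
gripper_width: 0.0352
```

carry_out(
  plan=[
    [0.005,0,0.001,0,0,0],
    [0.005,0,0.001,0,0,0],
    [0.005,0,0.001,0,0,0],
    [0.005,0,0.001,0,0,0],
    [0.005,0,0.001,0,0,0],
  ],
)

```text
time_s: 7.58
tcp_pos: [0.5432, -0.1236, -0.0192]
eef_rot: [-179.8, 0.3, 176.2]
contact_force: [-2.9, 0.4, -0.4]
gripper_width: 0.0348
```

```bash
python3 meas.py f >/dev/null 2>&1; python3 sv.py f 190 200
```

```text
[ 0.54444749 -0.12355551 -0.0189208 ] [-179.7714517     0.39980804  176.20179907] [ 0.40761881  0.25670392 -0.6551366 ] 0.034806378819237684
```

View pics/top_f.png

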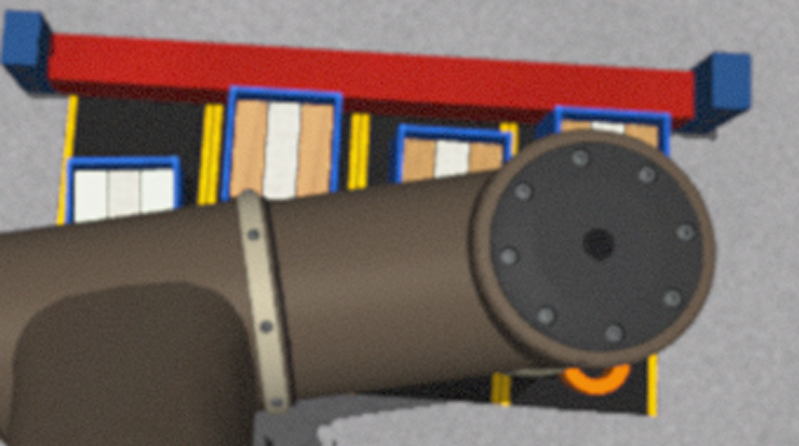

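View pics/side_f.png

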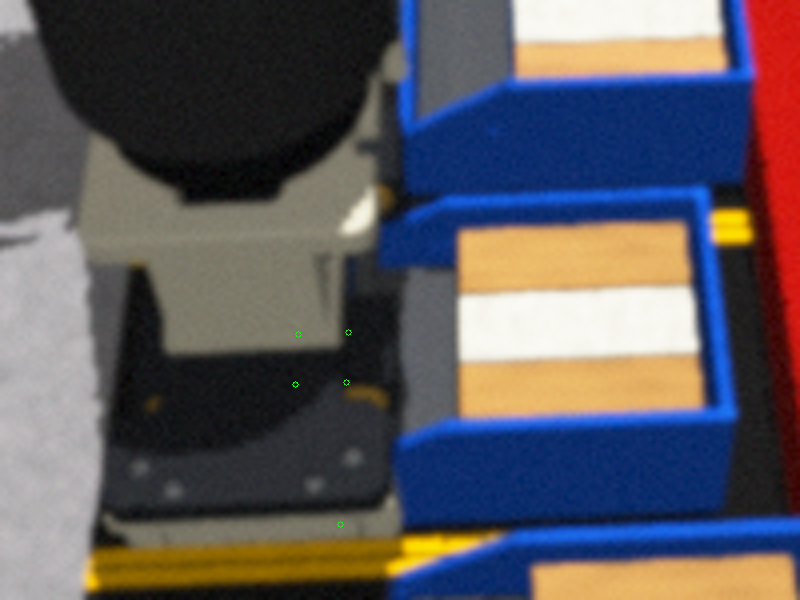

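Bin B has slid forward and turned square. Its rear edge in the top crop is now at about (399,127) to (512,132).

```bash
python3 - <<'E'
from pose import *
R=ray("top",np.array([(399,126),(510,130)])/2.35+[220,110],.065);m=R.mean(0);w=R[0]-R[1]
print(R,"rear lane x",m@d-.7125,"y",m@n+.0844,"yaw",np.degrees(np.arctan2(w[1],w[0]))-90, np.hypot(*w))
S=ray("side",np.array([190,200])+np.array([(709,188),(734,413)])/4,.065);w=S[0]-S[1];m=S.mean(0);print(S,"rear",m@d-.7125,m@n+.0844,np.degrees(np.arctan2(w[1],w[0]))-90)
E
```

```text
[[ 0.68494365 -0.09367511]
 [ 0.68146291 -0.18002879]] rear lane x -0.021665499305365654 y -0.006390254845334578 yaw -2.308226791721239 0.08642380291381478
[[ 0.6886161  -0.09453673]
 [ 0.68223217 -0.17961883]] rear -0.019434504140167674 -0.006466849764124441 -4.291013129096797
```

carry_out(
  plan=[
    [0.004,0,0,0,0,0],
    [0.004,0,0,0,0,0],
    [0.004,0,0,0,0,0],
    [0.003,0,0,0,0,0],
  ],
)

```text
time_s: 8.02
tcp_pos: [0.5593, -0.1237, -0.0188]
eef_rot: [-179.8, 0.3, 176.2]
contact_force: [-2.5, -0.3, 1.1]
gripper_width: 0.0352
```

carry_out(
  plan=[
    [0.002,0,0,0,0,0],
    [0.002,0,0,0,0,0],
  ],
)

```text
time_s: 8.18
tcp_pos: [0.5631, -0.1238, -0.0188]
eef_rot: [-179.8, 0.2, 176.2]
contact_force: [-3.7, 0.6, 4.2]
gripper_width: 0.0351
```

carry_out(
  plan=[
    [0.002,0,0,0,0,0],
    [0.002,0,0,0,0,0],
  ],
)

```text
time_s: 8.35
tcp_pos: [0.567, -0.1239, -0.0188]
eef_rot: [-179.8, 0.2, 176.2]
contact_force: [-2.7, 0.7, 1.8]
gripper_width: 0.0352
```

carry_out(
  plan=[
    [0.002,0,0,0,0,0],
  ],
)

```text
time_s: 8.43
tcp_pos: [0.5675, -0.1239, -0.019]
eef_rot: [-179.7, 0.0, 176.1]
contact_force: [-12.5, 2.4, 9.9]
gripper_width: 0.035
```

The force rose to 12.5 N, so the bin is against the beam. One more light press to seat it, then I'll check.

carry_out(
  plan=[
    [0.002,0,0,0,0,0],
    [0.001,0,0,0,0,0],
  ],
)

```text
time_s: 8.6
tcp_pos: [0.5671, -0.1241, -0.0194]
eef_rot: [-179.7, -0.3, 176.1]
contact_force: [-4.2, 0.8, 3.0]
gripper_width: 0.035
```

carry_out(
  plan=[
    [-0.01,0,0,0,0,0],
    [-0.02,0.001,0,0,0,0],
    [-0.02,0.001,0,0,0,0],
    [-0.02,0.001,0,0,0,0],
    [-0.02,0.001,0,0,0,0],
    [-0.01,0.001,0,0,0,0],
    [0,0,0.03,0,0,0],
    [0,0,0.04,0,0,0],
    [0,0,0.035,0,0,0],
    [0,0,0.02,0,0,0],
  ],
)

```text
time_s: 9.43
tcp_pos: [0.464, -0.1185, 0.1069]
eef_rot: [-179.7, 0.1, 176.2]
contact_force: [1.6, -0.4, -0.4]
gripper_width: 0.0347
```

```bash
python3 meas.py g 2>&1|grep bin; python3 sv.py g 190 200
```

```text
bin 272.5 212.5 51.0 73.0 -0.0 [[294, 176], [297, 249], [250, 249], [250, 178]]
bin 475.2 193.5 56.9 73.7 2.6 [[457, 156], [504, 160], [503, 208], [493, 231], [447, 228], [448, 164]]
bin 409.7 188.7 51.2 73.0 3.5 [[436, 154], [429, 226], [384, 223], [389, 153]]
bin 339.0 184.6 49.8 72.7 3.7 [[319, 148], [364, 151], [359, 222], [313, 217]]
bin 37.0 157.5 115.0 74.0 90.0 [[45, 100], [73, 118], [74, 208], [0, 215], [0, 104]]
[ 0.46585174 -0.11828324  0.10763222] [-179.77148988    0.30770653  176.21390974] [ 0.24130177  0.03485571 -0.42054251] 0.03483741590592022
```

View pics/top_g.png

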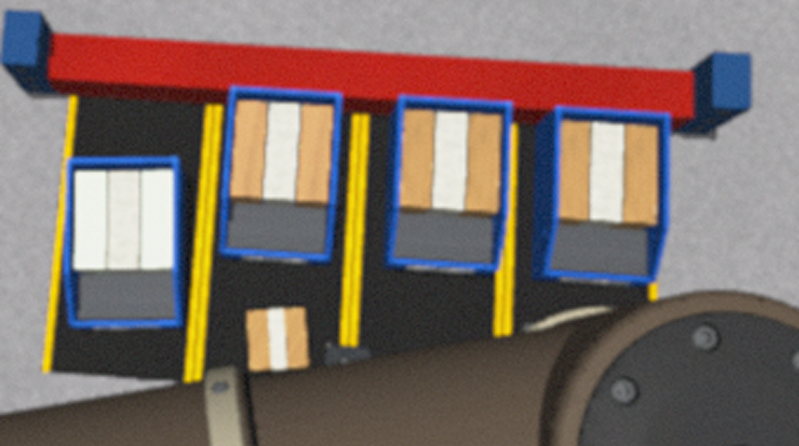

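View pics/side_g.png

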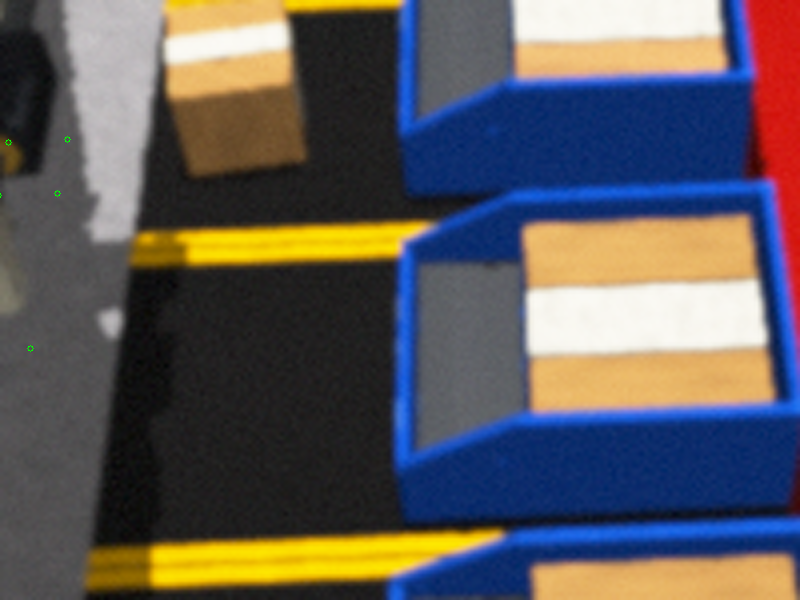

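```bash
python3 - <<'E'
from pose import *
f("b3",[(398,96),(513,101)],[(387,264),(497,272)],-.0844)
E
```

```text
b3 o [ 0.6415 -0.1334] len 0.1313 w 0.09 0.0867 yaw -4.3 -2.81 -4.17 lane x,y -0.0635 -0.0058 front mid [ 0.5761 -0.1285]
```

carry_out(
  plan=[
    [0.003,0.036,0,0,0,0],
    [0.003,0.036,0,0,0,0],
    [0.003,0.036,0,0,0,0],
    [0.003,0.036,0,0,0,0],
    [0.003,0.036,0,0,0,0],
    [0.003,0.03,0,0,0,0],
    [0,0.02,0,0,0,0],
    [0,0,0,0,0,0],
    [0,0,0,0,0,0],
  ],
)

```text
time_s: 10.28
tcp_pos: [0.4885, 0.1243, 0.109]
eef_rot: [179.8, 1.2, 176.0]
contact_force: [-0.7, -1.0, -0.6]
gripper_width: 0.0347
```

Bin B measures home at x −63.5 mm, y −6 mm, yaw −4.2°. Next I'll lower the fingers in front of bin A.

carry_out(
  plan=[
    [-0.001,0.001,-0.035,0,0.004,0],
    [-0.001,0.001,-0.035,0,0.004,0],
    [-0.001,0.001,-0.025,0,0.004,0],
    [-0.001,0.001,-0.015,0,0.004,0],
    [0,0,-0.007,0,0.004,0],
    [0,0,0,0,0,0],
    [0,0,0,0,0,0],
  ],
)

```text
time_s: 10.87
tcp_pos: [0.4866, 0.1262, -0.0111]
eef_rot: [179.6, 0.4, 175.9]
contact_force: [-0.1, -0.3, -0.0]
gripper_width: 0.0348
```

carry_out(
  plan=[
    [0.006,0,0,0,0,0.001],
    [0.006,0,-0.001,0,0,0.001],
    [0.006,0,-0.001,0,0,0.001],
    [0.005,0,-0.001,0,0,0.001],
    [0.005,0,0,0,0,0],
    [0.005,0,0,0,0,0],
    [0.005,0,0,0,0,0],
  ],
)

```text
time_s: 11.45
tcp_pos: [0.5307, 0.1269, -0.0098]
eef_rot: [179.4, 0.7, 176.1]
contact_force: [-2.5, -0.0, -1.1]
gripper_width: 0.035
```

carry_out(
  plan=[
    [0.005,0,0,0,0,0],
    [0.005,0,0,0,0,0],
    [0.005,0,0,0,0,0],
    [0.005,0,0,0,0,0],
  ],
)

```text
time_s: 11.78
tcp_pos: [0.5505, 0.1259, -0.01]
eef_rot: [179.5, 0.5, 176.1]
contact_force: [-4.6, 0.6, 3.3]
gripper_width: 0.035
```

```bash
python3 meas.py h >/dev/null 2>&1; python3 sv.py h 200 110
```

```text
[ 0.55172785  0.12632541 -0.00995493] [179.42946282   0.6160284  176.10613928] [ 0.17931254  0.37222483 -0.03679541] 0.03497164914535123
```

View pics/top_h.png

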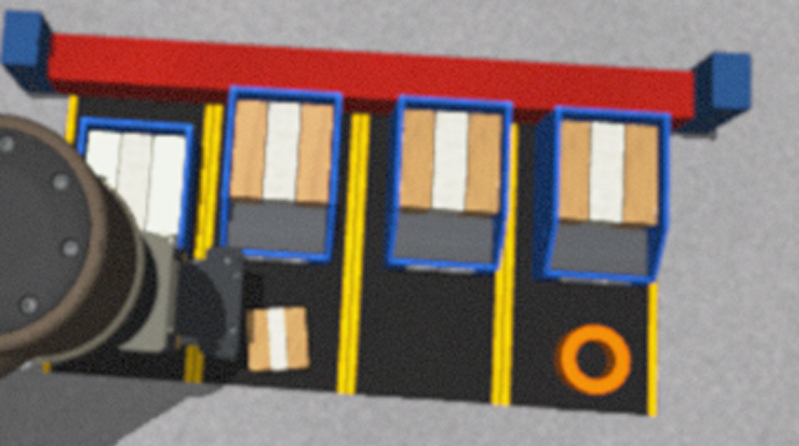

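View pics/side_h.png

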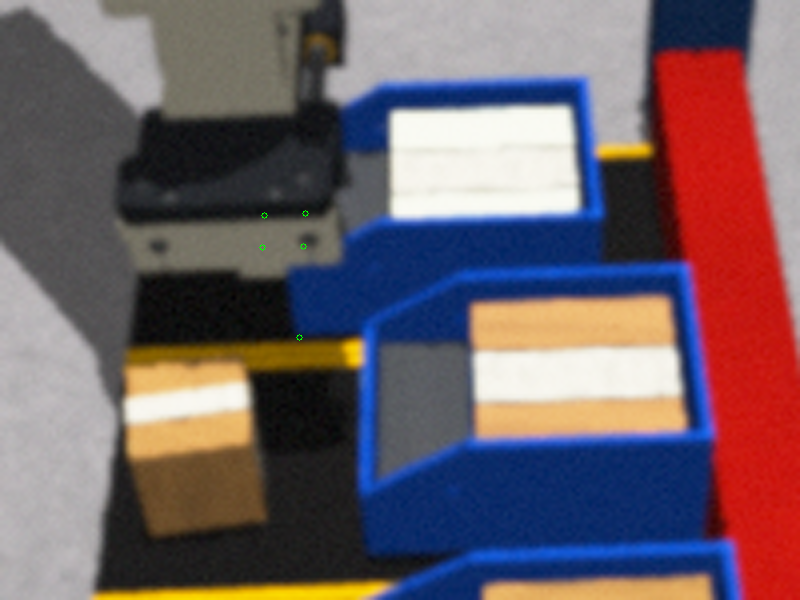

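Bin A is following square, with its rear edge at (80,119) to (192,124). The carton and the neighbouring bins are undisturbed. I'll continue.

carry_out(
  plan=[
    [0.005,0,0,0,0,0],
    [0.005,0,0,0,0,0],
    [0.005,0,0,0,0,0],
    [0.004,0,0,0,0,0],
    [0.003,0,0,0,0,0],
  ],
)

```text
time_s: 12.3
tcp_pos: [0.5735, 0.1256, -0.0101]
eef_rot: [179.5, 0.5, 176.1]
contact_force: [-5.5, 0.2, 4.4]
gripper_width: 0.0349
```

```bash
python3 - <<'E'
from pose import *
R=ray("top",np.array([(80,119),(192,124)])/2.35+[220,110],.065);m=R.mean(0);w=R[0]-R[1]
print("before last push: rear lane x",m@d-.7125,"y",m@n-.167,"yaw",np.degrees(np.arctan2(w[1],w[0]))-90)
t=r.get_state()['tcp_pos'][:2];print(t@d-.7125, t@n-.167)
E
```

```text
before last push: rear lane x -0.032395220817370785 y -0.007682163846775225 yaw -2.8022507678765294
-0.14868827263084738 -0.0032599558494041114
```

carry_out(
  plan=[
    [0.002,0,0,0,0,0],
    [0.002,0,0,0,0,0],
    [0.002,0,0,0,0,0],
  ],
)

```text
time_s: 12.55
tcp_pos: [0.5799, 0.1254, -0.0102]
eef_rot: [179.5, 0.4, 176.1]
contact_force: [-4.3, 0.0, 4.7]
gripper_width: 0.0351
```

carry_out(
  plan=[
    [0.002,0,0,0,0,0],
  ],
)

```text
time_s: 12.63
tcp_pos: [0.582, 0.1254, -0.0102]
eef_rot: [179.5, 0.4, 176.1]
contact_force: [-5.1, -0.3, 3.0]
gripper_width: 0.0351
```

carry_out(
  plan=[
    [0.002,0,0,0,0,0],
  ],
)

```text
time_s: 12.72
tcp_pos: [0.5841, 0.1254, -0.0102]
eef_rot: [179.5, 0.4, 176.1]
contact_force: [-4.8, 0.2, 3.0]
gripper_width: 0.0347
```

carry_out(
  plan=[
    [0.002,0,0,0,0,0],
  ],
)

```text
time_s: 12.8
tcp_pos: [0.5848, 0.1252, -0.0103]
eef_rot: [179.6, 0.3, 176.0]
contact_force: [-17.1, 4.6, 13.4]
gripper_width: 0.0352
```

Beam contact at 17 N. One light press, then I'll retreat and check.

carry_out(
  plan=[
    [0.001,0,0,0,0,0],
    [0.001,0,0,0,0,0],
  ],
)

```text
time_s: 12.97
tcp_pos: [0.5845, 0.1251, -0.0105]
eef_rot: [179.6, 0.1, 176.0]
contact_force: [-8.9, 2.0, 6.8]
gripper_width: 0.0352
```

carry_out(
  plan=[
    [-0.01,0.001,0,0,0,0],
    [-0.02,0.001,0,0,0,0],
    [-0.02,0.001,0,0,0,0],
    [-0.02,0.001,0,0,0,0],
    [-0.02,0.001,0,0,0,0],
    [-0.01,0.001,0,0,0,0],
    [0,0,0.03,0,0,0],
    [0,0,0.04,0,0,0],
    [0,0,0.035,0,0,0],
    [0,0,0.02,0,0,0],
    [0,0,0,0,0,0],
  ],
)

```text
time_s: 13.88
tcp_pos: [0.4869, 0.1346, 0.1201]
eef_rot: [179.2, 1.0, 176.2]
contact_force: [0.1, 0.4, 0.7]
gripper_width: 0.0352
```

```bash
python3 meas.py i 2>&1|grep bin; python3 sv.py i 220 110
```

```text
bin 475.2 193.5 56.6 73.9 2.1 [[457, 156], [504, 160], [503, 208], [493, 231], [447, 228], [448, 164]]
bin 409.7 188.7 51.2 73.0 3.5 [[436, 154], [430, 224], [384, 223], [389, 153]]
bin 339.0 184.7 50.1 72.6 3.4 [[319, 148], [364, 151], [360, 221], [313, 217]]
bin 276.6 180.1 51.1 72.4 4.6 [[256, 143], [301, 146], [299, 217], [251, 212]]
bin 37.0 157.5 115.0 74.0 90.0 [[45, 100], [73, 118], [74, 208], [0, 215], [0, 104]]
[0.48515403 0.13376051 0.1166389 ] [179.3379265    0.73164755 176.18963274] [-0.22483946  0.10199687 -0.76818363] 0.03512812996552121
```

View pics/top_i.png

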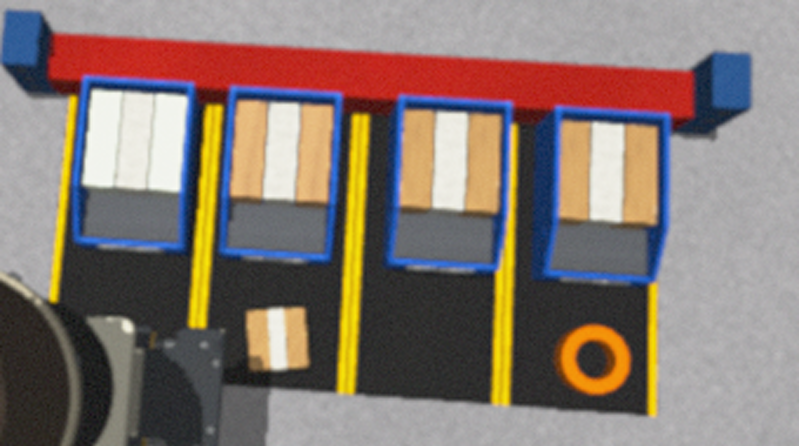

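View pics/side_i.png

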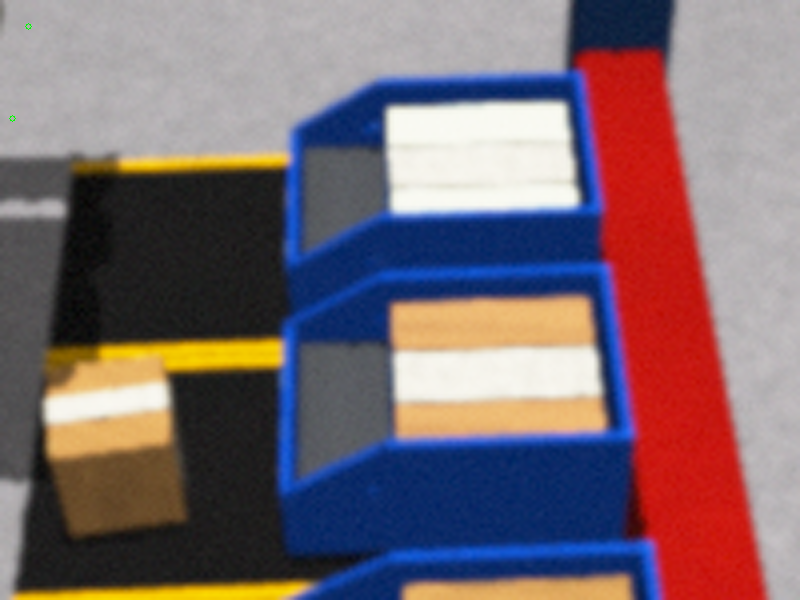

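All four backs now line up along the beam, with bin A's rear edge at (82,78) to (194,84). The carton (277,339) and the tape (595,360) haven't moved. One numeric check, then I'll hand the job in.

```bash
python3 - <<'E'
from pose import *
f("b1",[(82,77),(195,84)],[(73,243),(184,251)],.167)
f("b3",[(398,96),(513,101)],[(387,264),(497,272)],-.0844)
f("h2",[(229,88),(343,93)],[(219,254),(330,262)],.0415)
r.close_job()
E
```

```text
b1 o [0.6578 0.1165] len 0.1303 w 0.0905 0.0896 yaw -3.88 -3.9 -4.13 lane x,y -0.064 -0.0067 front mid [0.5928 0.1209]
b3 o [ 0.6415 -0.1334] len 0.1313 w 0.09 0.0867 yaw -4.3 -2.81 -4.17 lane x,y -0.0635 -0.0058 front mid [ 0.5761 -0.1285]
h2 o [ 6.49e-01 -5.00e-04] len 0.1304 w 0.0902 0.0886 yaw -4.04 -2.83 -4.13 lane x,y -0.0649 0.0014 front mid [0.584 0.004]
the job is handed in; nothing more can be done
```

Both stray bins are home against the red beam, and I've handed the job in. No verdict is reported. I pushed them with the part-closed fingers, third lane first, then the left lane, until the force rose against the beam (12.5 N and 17 N).

Last camera measurements, taken after the arm had backed off (home is x = −65 mm, y = 0, lane yaw −3.84°):

| Bin | x in lane | y in lane | Yaw |
|---|---|---|---|
| Left lane | −64 mm | −7 mm | about −3.9° |
| Third lane | −63.5 mm | −6 mm | −4.2° |

- **Other objects:** the two home bins, the carton and the tape are at the same pixels as at the start.
- **Time and forces:** the clock read about 14 s at the end. The highest wrist force I saw was 74 N, in a deliberate touch on the bench.
- **Reported tool height was wrong:** true height is the reported z plus 30 mm. My first push therefore passed over the third-lane bin's front lip without touching it. I found the error with the side camera and the touch on the bench, then corrected for it.
- **Weaker readings:** some rear-edge yaw readings disagreed with the other estimates by 1 to 1.5°. An untouched home bin showed the same error, so I put it down to pixel reading.

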